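# Green tub from the nest to the scale

## Robot

A 6-joint arm with a two-finger parallel gripper is mounted at the origin on the work surface. World frame = base frame: x ahead of the robot, y to its left, z up, the work surface at z = 0. Lengths are in m, angles in degrees, forces in N, time in s.
With the tool pointing down it reaches from about 0.35 to 0.875 m from the base axis. Payload 4.2 kg.
Tool frame: the origin (TCP) lies at the very end of the fingers, on their centre line; the grasp point (between the pads) lies 19 mm behind it; x points along the fingers, y is the direction in which the jaws open and shut, and the axes are right-handed (so a half turn about x gives the same grasp; the last joint's range is limited). The gripper opens to 85 mm and grips with 20 to 120 N. Pads are 22 mm wide; open, the fingers measure 114 mm over their backs; the gripper's body (76 mm by 85 mm) begins 54 mm behind the grasp point. The pads swing forward as they close: fully open they stand 13 mm farther back than shut.
Start: joints at [89.702, 22.042, 0.453, 0, -68.411, -14.817], TCP at [0.163, 0.603, 0.194] pointing down, gripper open.
Joint ranges: [-179.83, 179.83], [-69.29, 118.12], [-61.27, 80.66], [-181.25, 117.63], [-171.15, -9.14], [-177.46, 177.46]. Speed limits (degrees/s): [159.86, 159.86, 180, 180, 180, 180].

## Interface

Orientations are given as [roll, pitch, yaw] about the fixed x, y, z axes, in that order (R = Rz(yaw) Ry(pitch) Rx(roll)).
In Python, from cell import sense, viewer, job gives the robot as it stands.
- The arm moves only by the tool send_rows, never from a script. Its argument "increments" is one flat list of numbers, 4 for each row, row after row: the shift along the world's x, y, z in cm, then the turn about the world's z in degrees. In form: [dx, dy, dz, twist, dx, dy, dz, twist, ...]. A call has 1 to 8 rows; each row shifts and turns the commanded pose from where the row before left it; what a row does not reach is not made up. A row lasts 1/8 s, in which the tool goes at most 62.5 mm and 10.7 degrees, less where a joint would pass 70% of its speed; a pose out of reach is approached as far as the arm can. A call with a gripper value outside its range is refused whole. "gripper" is the gripper's target within -1 to 1 (fully open at 1, half-way at 0, shut at -1), set as the call begins (left out, the last holds). The fingers move at their own pace and stop on an object; the grip force is fixed at half the most. Time passes only in rows, so rows that do not move let the fingers close. It gives the time, the measured TCP pose, the force and the opening at its end, in the units of the state.
- sense(): the state, without advancing time (a new reading comes with each control period).
- viewer.camera(name): name is "scene" or "side" or "wrist"; returns a dict with "image" (384x512x3 uint8, red, green, blue), "z_map" (384x512 float32, m along the optical axis (not along the pixel's ray), 0 where there is no reading), "intrinsics" (3x3 intrinsics, pixels), "distortion" ([k1, k2, p1, p2, k3] as OpenCV has them; the pictures are not rectified), "R" (3x3) and "t" (3): a world point X has camera coordinates R X + t. Camera axes: x right, y down, z forward; pixel columns grow to the right and rows downward; lengths in m; the calibration is good to about 2 mm. A picture is of the moment at which its call begins.
- job.sign_off(): hands the job in, once; it reports no verdict.
The state is a dict: "t": time; "joints": joint angles; "qvel": joint speeds; "tau": joint torques, N m; "eef_pos": TCP position; "eef_rot": TCP orientation; "contact_force": force on the tool from outside, world axes, zero at the start; "ft_torque": the same for the moment, N m; "finger_gap": finger opening in m.
Only numpy, scipy, OpenCV 4.12 (cv2) and the standard library are available. Lean on these libraries where they do the work, as an engineer would, in place of code of your own. Each camera call takes 0.05 s, during which the arm holds its last target.

## Task

At the fruit stall, pull the top green tub straight up out of its nested stack (it sticks a little), keep it upright, and set it down on the weighing scale, inside the ring painted on the pan, so it can be tared. Set it right down on the pan before letting go, then leave it standing there. Leave the top tubs of the red and yellow stacks where they are.

Things in the scene. Friction and masses are not known exactly. Their poses are not given: they have to be found in the camera images.
- green_tub: Loose top tub of the green stack: round open plastic tub, 90 mm high, 80 g. Origin: centre of its underside, z up. Foot 40 mm across; collar from 52 to 90 mm up, 59 to 62 mm across: grip its outside. Nested (origin 82, rim 172 mm above the table) only the collar shows; the fixed tub below, as wide, starts right under it. About 4 to 9 N upward frees it in the first 20 mm; it clears after 55 mm.
- red_tub: Loose top tub of the red stack: same size, origin and nesting as the green one (rim 172 mm above the table). Leave it alone.
- yellow_tub: Loose top tub of the yellow stack: same size, origin and nesting as the green one (rim 172 mm above the table). Leave it alone.
- scale_pan (a point): Centre of the top face of the scale's steel pan, 60 mm above the table, z up. The pan is 150 mm (its x) by 170 mm (its y), level, rigid and fixed, on a grey bench scale with its display towards -x; a thin blue ring, 98 mm across inside, is painted round this point.

How it is judged (in metres and radians):
On the way, in this order (a step that is already met when the one before it is completed fails the run):
1. the green tub has been lifted clear of its stack, still upright (within 15 degrees) (height (world z) of green_tub above 0.136 m and angle between green_tub's own z axis and vertical below 0.26 rad), for 0.1 s.
2. the fingers still hold the green tub with its underside less than 15 mm above the pan and within 35 mm of the ring's centre (z of green_tub in the frame of scale_pan below 0.015 m and horizontal distance between green_tub and scale_pan below 0.035 m and contact force between the fingers and green_tub above 0.3 N), for 0.05 s.
At the end, for the whole second after the job is handed in: The green tub stands at rest and upright (within 5 degrees) on the scale's pan, its axis within 30 mm of the ring's centre; the red and yellow top tubs are still nested, within 15 mm of where they were (horizontal distance between green_tub and scale_pan below 0.03 m and z of green_tub in the frame of scale_pan between -0.006 and 0.006 m and angle between green_tub's own z axis and vertical below 0.1 rad and linear speed of green_tub below 0.02 m/s and distance of each of red_tub, yellow_tub from where it was at the start of the episode below 0.015 m); the robot touches nothing.
It fails at once if the red top tub is moved more than 15 mm (distance of red_tub from where it was at the start of the episode above 0.015 m).
It fails at once if the yellow top tub is moved more than 15 mm (distance of yellow_tub from where it was at the start of the episode above 0.015 m).
It fails at once if the green tub is tipped more than 35 degrees (angle between green_tub's own z axis and vertical above 0.61 rad).
It also fails if it takes over 38 s, if anything falls off the work surface, if the arm or the gripper's body presses on something with over 40 N, if the wrist force passes 120 N, or if a joint passes its speed limit or range.

## Working session

There is one attempt and no reset: what is moved stays moved. The work goes in short steps, Python scripts to look and compute and a tool call to move; the robot and the scene stay as the last step left them, time stands still between calls to the robot, and variables do not carry over. Pictures are saved under pics/ and viewed, and the job is handed in when it is done.

Besides the shell and the picture viewer there is one more tool, called after ">>>" by a JSON object that holds its "method" and its "body". send_rows: Moves the arm, as the interface text tells. Its arguments: {"type":"object","properties":{"increments":{"type":"array","items":{"type":"number"}},"gripper":{"type":"number"}},"required":["increments"]}

```bash
mkdir -p pics
python3 - <<'E'
from cell import sense, viewer, job
import cv2, numpy as np, pickle
print(sense())
D={}
for n in ["scene","side","wrist"]:
    c=viewer.camera(n); D[n]=c
    cv2.imwrite(f"pics/{n}0.png",c["image"][:,:,::-1])
    print(n,c["intrinsics"].tolist(),c["distortion"],c["R"].tolist(),c["t"])
pickle.dump(D,open("d0.pkl","wb"))
E
```

```text
{'t': 0.0, 'joints': array([ 8.97037949e+01,  2.20900279e+01,  3.80517632e-01, -2.93925318e-02,
       -6.84112010e+01, -1.48172121e+01]), 'qvel': array([-0.03360846, -0.01507606, -0.02928378,  0.17071856, -0.05734261,
        0.02822073]), 'tau': array([-4.81092920e-04, -3.92287624e+01,  1.88404083e+01,  4.18632209e+00,
       -4.59770745e-03,  4.38900244e-06]), 'eef_pos': array([0.16275861, 0.6027516 , 0.19333339]), 'eef_rot': array([  92.07036214,   89.87623594, -103.05389863]), 'contact_force': array([ 0.04947498,  0.67506481, -0.22590631]), 'ft_torque': array([ 0.00825802,  0.01326134, -0.00366026]), 'finger_gap': 0.0850120263410332}
scene [[366.89889880373715, 0.0, 254.70635674882732], [0.0, 366.89889880373715, 185.14558953237272], [0.0, 0.0, 1.0]] [-0.09333248  0.          0.          0.          0.        ] [[0.16728899635932123, 0.985898551960827, -0.004293825641069084], [0.8398467880491174, -0.14478515726159635, -0.5231583229198555], [-0.5164027152336362, 0.08391247510519345, -0.852224695852595]] [-0.09131648 -0.38783783  1.22280295]
side [[453.536081327087, 0.0, 262.3684274405555], [0.0, 453.536081327087, 191.43583101142312], [0.0, 0.0, 1.0]] [-0.17696157  0.          0.          0.          0.        ] [[0.984503443239145, -0.17496723302163714, 0.011808370718242053], [-0.12710021994511048, -0.7583167793658266, -0.6393756299876816], [0.12082427049302577, 0.6279666627305882, -0.7688038541519131]] [-0.53061414  0.14475506  0.94421376]
wrist [[309.06493968735407, 0.0, 258.3702884698096], [0.0, 309.06493968735407, 185.80840840477904], [0.0, 0.0, 1.0]] [-0.03045565  0.          0.          0.          0.        ] [[-0.26132143602383534, -0.9652510452934933, 0.0012355704189815865], [-0.9199953980095227, 0.2494563687021978, 0.3022912300335782], [-0.29209514668296205, 0.07785845923040645, -0.9532148160884445]] [ 0.62355098 -0.03948605  0.37909473]
```

View pics/scene0.png

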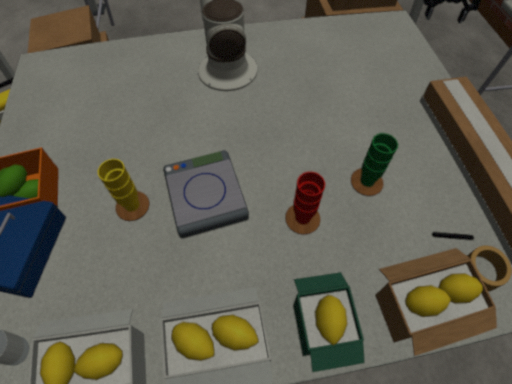

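View pics/side0.png

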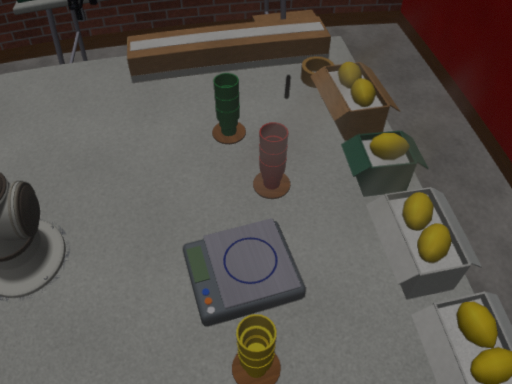

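View pics/wrist0.png

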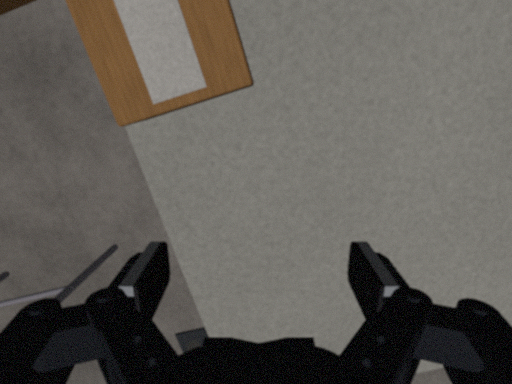

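The scene view shows the yellow stack (rim at about 113,167), the scale's ring (205,190), the red rim (310,183) and the green rim (383,143). The side view shows the same layout, with the green rim at (227,82). Next I'll measure these positions.

```bash
cat > h.py <<'E'
import numpy as np, cv2
def ray(c,uv):
    p=cv2.undistortPoints(np.array(uv,float).reshape(-1,1,2),c["intrinsics"],c["distortion"]).reshape(-1,2)
    d=np.c_[p,np.ones(len(p))]@c["R"]; o=-c["R"].T@c["t"]
    return o,d
def plane(c,uv,z):
    o,d=ray(c,uv); return o+d*((z-o[2])/d[:,2])[:,None]
def cloud(c,m):
    v,u=np.nonzero(m&(c["z_map"]>0)); o,d=ray(c,np.c_[u,v]); return o+d*c["z_map"][v,u][:,None]
def circ(p):
    A=np.c_[2*p,np.ones(len(p))]; s=np.linalg.lstsq(A,(p**2).sum(1),rcond=None)[0]
    r=np.sqrt(s[2]+s[0]**2+s[1]**2); return s[:2],r
def masks(im):
    h=cv2.cvtColor(im,cv2.COLOR_RGB2HSV); H,S,V=[h[...,i].astype(int) for i in range(3)]
    return dict(green=(H>55)&(H<85)&(S>140),red=((H<5)|(H>172))&(S>100),yellow=(H>22)&(H<34)&(S>130),blue=(H>108)&(H<130)&(S>70))
E
python3 - <<'E'
import pickle; from h import *
D=pickle.load(open("d0.pkl","rb"))
win=dict(scene=dict(green=(335,120,410,200),red=(280,160,335,240),yellow=(90,150,155,222),blue=(175,160,235,220)),
 side=dict(green=(205,65,255,150),red=(250,115,300,200),yellow=(225,305,290,384),blue=(215,230,285,290)))
for n in win:
    c=D[n]; M=masks(c["image"])
    for k,(a,b,e,f) in win[n].items():
        w=np.zeros(M[k].shape,bool); w[b:f,a:e]=1; m=M[k]&w
        if k=="blue":
            cs,_=cv2.findContours(m.astype(np.uint8),cv2.RETR_EXTERNAL,cv2.CHAIN_APPROX_NONE)
            q=max(cs,key=cv2.contourArea)[:,0]
            p=plane(c,q,0.06); print(n,k,m.sum(),circ(p[:,:2]), "bbox", q.min(0),q.max(0), "zdepth",np.median(cloud(c,m)[:,2]))
        else:
            P=cloud(c,m); 
            print(n,k,m.sum(),"zmax",np.percentile(P[:,2],[50,95,99]) if len(P) else None)
            t=P[(P[:,2]>0.16)&(P[:,2]<0.18)]
            if len(t)>10: print("   rim3d",len(t),circ(t[:,:2]),t[:,:2].mean(0))
            # rim: convex hull of the silhouette projected to rim plane; topmost half fitted
            ys,xs=np.nonzero(m); print("   bbox",xs.min(),ys.min(),xs.max(),ys.max())
            cs,_=cv2.findContours(m.astype(np.uint8),cv2.RETR_EXTERNAL,cv2.CHAIN_APPROX_NONE)
            q=np.vstack([x[:,0] for x in cs]); p=plane(c,q,0.172)[:,:2]
            cam=-c["R"].T@c["t"]; 
            # far half arc of rim: farthest along view direction
            ctr=t[:,:2].mean(0) if len(t)>10 else p.mean(0)
            dirn=(ctr-cam[:2]); dirn/=np.linalg.norm(dirn)
            far=p[(p@dirn)>(p@dirn).max()-0.031]
            print("   arc",len(far),circ(far))
E
```

```text
scene green 1045 zmax [0.13507535 0.16978454 0.1726833 ]
   rim3d 186 (array([0.50596814, 0.31367347]), np.float64(0.028411649845280263)) [0.51034679 0.31098765]
   bbox 362 134 396 185
   arc 31 (array([0.50720849, 0.31323684]), np.float64(0.02661146166624395))
scene red 1154 zmax [0.13600997 0.17165384 0.17263951]
   rim3d 254 (array([0.58445595, 0.1155759 ]), np.float64(0.028889352049053196)) [0.58333257 0.1160176 ]
   bbox 294 172 324 223
   arc 37 (array([0.58311867, 0.11605548]), np.float64(0.029331412732717513))
scene yellow 1242 zmax [0.13585173 0.17159382 0.17324425]
   rim3d 262 (array([ 0.47421631, -0.31226227]), np.float64(0.028706289332132342)) [ 0.47429859 -0.31281186]
   bbox 98 159 138 210
   arc 35 (array([ 0.47284737, -0.31306629]), np.float64(0.02870958084368536))
scene blue 154 (array([ 0.4085741 , -0.16487568]), np.float64(0.007690702916987988)) bbox [180 163] [186 167] zdepth 0.0596525065814576
side green 4 zmax [0.16952989 0.16998645 0.17003036]
   bbox 223 86 231 87
   arc 4 (array([0.50465716, 0.29607328]), np.float64(0.011967354585254468))
side red 116 zmax [0.1691393  0.1724101  0.17308033]
   rim3d 63 (array([0.58139413, 0.11608133]), np.float64(0.028485116031562847)) [0.57237372 0.11578629]
   bbox 260 123 287 188
   arc 37 (array([0.58103968, 0.11443379]), np.float64(0.028329855106000643))
side yellow 1957 zmax [0.13492223 0.17139137 0.1725679 ]
   rim3d 415 (array([ 0.4711623 , -0.31401434]), np.float64(0.028759371756903646)) [ 0.47110177 -0.31310378]
   bbox 236 314 275 376
   arc 53 (array([ 0.47131026, -0.31302356]), np.float64(0.02913437249250246))
side blue 302 (array([ 0.49254507, -0.11777988]), np.float64(0.051919523155572356)) bbox [223 237] [277 283] zdepth 0.05952378084565019
```

Run:
```python
import pickle; from h import *
D=pickle.load(open("d0.pkl","rb"))
for n,k in [("scene",(340,120,410,200)),("side",(205,65,255,150)),("scene",(280,160,335,240)),("side",(250,115,300,200))]:
    c=D[n]; w=np.zeros((384,512),bool); w[k[1]:k[3],k[0]:k[2]]=1
    P=cloud(c,w); t=P[(P[:,2]>0.162)&(P[:,2]<0.18)]
    print(n,len(t),circ(t[:,:2]),t.min(0),t.max(0))
c=D["scene"]; h=cv2.cvtColor(c["image"],cv2.COLOR_RGB2HSV)
m=np.zeros((384,512),bool); m[168:214,180:230]=1
im=c["image"].astype(int); b=im[...,2]-im[...,0]
m&=b>np.median(b[m])+25
m=m.astype(np.uint8)
q=np.argwhere(m)[:,::-1]; p=plane(c,q,0.06); print(m.sum(),circ(p[:,:2]),q.min(0),q.max(0))
c=D["side"]; M=masks(c["image"])["blue"]; M[:230]=0;M[:,:218]=0;M[290:]=0;M[:,285:]=0
p=plane(c,np.argwhere(M)[:,::-1],.06); print(circ(p[:,:2]))
```

```text
scene 227 (array([0.50557062, 0.3140299 ]), np.float64(0.028790451336907188)) [0.47495193 0.28427332 0.1620458 ] [0.53690696 0.34498658 0.17431985]
side 190 (array([0.50315562, 0.31326976]), np.float64(0.02895361915970022)) [0.47223669 0.28250915 0.16200031] [0.53309813 0.34521132 0.17479602]
scene 235 (array([0.58441227, 0.11566355]), np.float64(0.028939556367591136)) [0.55332383 0.08542257 0.16202271] [0.61459975 0.14663463 0.17362883]
side 255 (array([0.58138052, 0.1154561 ]), np.float64(0.029043991430631674)) [0.55128013 0.08400298 0.16216881] [0.61133352 0.14850202 0.17342216]
81 (array([ 0.49348191, -0.11751321]), np.float64(0.05091799106773871)) [184 173] [225 208]
(array([ 0.49260956, -0.11767074]), np.float64(0.05083905517098735))
```

>>> {"method": "send_rows", "body": {"increments": [0,0,4,0,2,-2,3,0,4,-3.5,0,0,4,-3.5,0,0,4,-3.5,0,0,4,-3.5,0,0,4,-3.5,0,0,4,-3.5,0,0], "gripper": 1}}

```text
t: 1.15
eef_pos: [0.4239, 0.372, 0.2642]
eef_rot: [48.0, 90.0, -147.1]
contact_force: [1.4, 0.8, 0.6]
finger_gap: 0.0853
```

>>> {"method": "send_rows", "body": {"increments": [3,-2.5,0,0,3,-2,0,0,2,-1.4,0,0,0.1,0,0,0,0,0,0,0,0,0,0,0]}}

```text
t: 1.9
eef_pos: [0.5033, 0.3149, 0.2645]
eef_rot: [-35.3, 90.0, 129.7]
contact_force: [0.1, -0.2, -0.3]
finger_gap: 0.0854
```

Run:
```python
from cell import sense, viewer, job
from h import *
from scipy.spatial.transform import Rotation as Ro
s=sense(); print(s); R=Ro.from_euler("xyz",s["eef_rot"],degrees=True).as_matrix(); print(R)
c=viewer.camera("wrist"); cv2.imwrite("pics/w1.png",c["image"][:,:,::-1])
P=cloud(c,np.ones((384,512),bool)); t=P[(P[:,2]>0.164)&(P[:,2]<0.178)&(np.linalg.norm(P[:,:2]-[.504,.314],axis=1)<.045)]
print(len(t),circ(t[:,:2]) if len(t)>5 else 0,t.min(0),t.max(0))
```

```text
{'t': 1.9, 'joints': array([ 4.76458930e+01,  1.67338282e+01,  2.66987552e+00, -1.04573454e-02,
       -7.59346300e+01,  2.73081383e+01]), 'qvel': array([ 0.18673368, -0.16433707, -0.01256402,  0.00329   ,  0.00826308,
       -0.0020544 ]), 'tau': array([-2.13563852e-01, -3.51230371e+01,  1.96468824e+01,  4.36878249e+00,
       -5.62194164e-04, -1.51913897e-03]), 'eef_pos': array([0.50328025, 0.3149437 , 0.26445029]), 'eef_rot': array([-35.26089019,  89.98975761, 129.69059979]), 'contact_force': array([ 0.09886596, -0.22229171, -0.29645811]), 'ft_torque': array([0.02697027, 0.04103466, 0.02633481]), 'finger_gap': 0.08536562574137109}
[[-1.14165798e-04 -2.59636768e-01 -9.65706340e-01]
 [ 1.37559283e-04 -9.65706341e-01  2.59636752e-01]
 [-9.99999984e-01 -1.03200235e-04  1.45966083e-04]]
947 (array([0.50553433, 0.31449888]), np.float64(0.02866893640263007)) [0.47473641 0.28392533 0.16402433] [0.53588363 0.34502984 0.17339978]
```

View pics/w1.png

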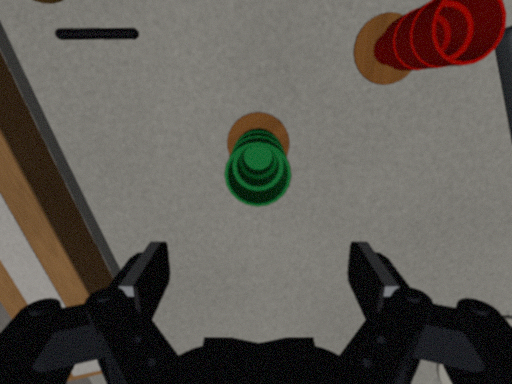

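The wrist view shows the green rim centred at about (258,172), between the fingers, with the red stack far off at upper right. The three views put the green tub at about (0.5045, 0.314). I'll go straight down.

>>> {"method": "send_rows", "body": {"increments": [0.1,-0.1,-2,0,0,0,-3,0,0,0,-3,0,0,0,-2,0,0,0,-1.5,0,0,0,-1.1,0,0,0,0,0,0,0,0,0]}}

```text
t: 2.95
eef_pos: [0.5054, 0.3138, 0.1392]
eef_rot: [-129.9, 89.9, 35.0]
contact_force: [0.4, 1.1, 0.1]
finger_gap: 0.0856
```

Run:
```python
from cell import sense, viewer, job
from h import *
c=viewer.camera("side"); cv2.imwrite("pics/s2.png",cv2.resize(c["image"][20:190,140:350,::-1],None,fx=3,fy=3,interpolation=2))
c=viewer.camera("wrist"); cv2.imwrite("pics/w2.png",c["image"][:,:,::-1])
print(sense())
```

```text
{'t': 3.05, 'joints': array([ 4.74209359e+01,  2.15767997e+01, -8.60534116e+00,  1.37801550e-02,
       -5.97214930e+01,  2.74627989e+01]), 'qvel': array([ 0.0057068 ,  0.05904837, -0.15444851, -0.0102981 ,  0.09637307,
       -0.03980794]), 'tau': array([ 2.03671237e-02, -3.73029721e+01,  1.74833322e+01,  3.88818383e+00,
        1.98045142e-03, -4.48536218e-05]), 'eef_pos': array([0.50537431, 0.31371247, 0.13928843]), 'eef_rot': array([-124.50954907,   89.90290115,   40.38112376]), 'contact_force': array([ 0.52278133, -0.73541734, -0.48852212]), 'ft_torque': array([-0.00313773, -0.02042616, -0.04871864]), 'finger_gap': 0.08505398692676816}
```

View pics/s2.png

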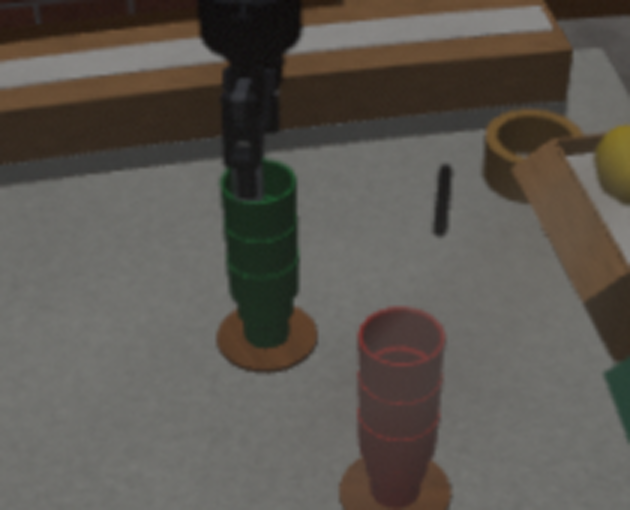

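View pics/w2.png

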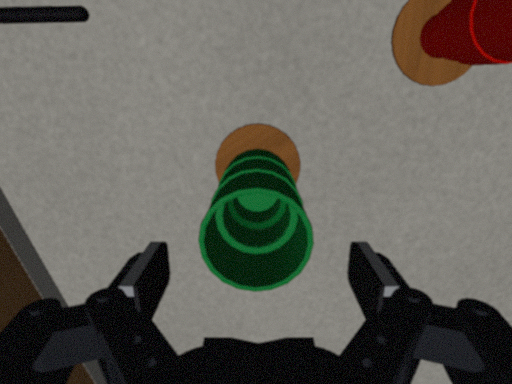

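The fingers straddle the rim evenly: in the wrist view the rim centre is at about (257,240) and the pads at 168 and 348. I'll lower 2 mm and close.

>>> {"method": "send_rows", "body": {"increments": [0,0,-0.2,0,0,0,0,0]}}

```text
t: 3.3
eef_pos: [0.5049, 0.3133, 0.1364]
eef_rot: [-17.0, 90.0, 147.9]
contact_force: [0.1, 0.1, -1.7]
finger_gap: 0.0855
```

>>> {"method": "send_rows", "body": {"increments": [0,0,0,0,0,0,0,0,0,0,0,0,0,0,0,0,0,0,0,0,0,0,0,0], "gripper": -1}}

```text
t: 4.05
eef_pos: [0.5049, 0.3134, 0.1364]
eef_rot: [-115.1, 90.0, 49.8]
contact_force: [-0.6, 1.4, -0.1]
finger_gap: 0.0002
```

Run:
```python
from cell import sense, viewer, job
from h import *
c=viewer.camera("side"); cv2.imwrite("pics/s3.png",cv2.resize(c["image"][20:190,140:350,::-1],None,fx=3,fy=3,interpolation=2))
s=sense();print(s["t"],s["eef_pos"],s["finger_gap"],s["contact_force"])
```

```text
4.1 [0.50494316 0.31337681 0.13641902] -7.014408813796768e-05 [-0.30372117  0.765959   -0.19619508]
```

View pics/s3.png

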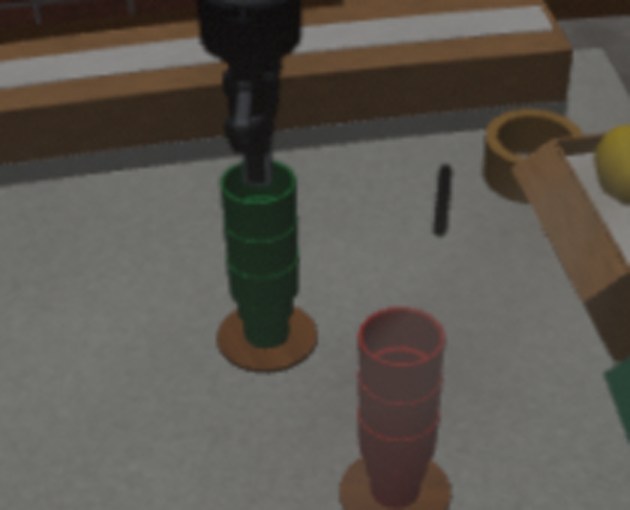

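The gap reads 0, so the fingers closed without the tub between them. I'll check the tip height with depth.

Run:
```python
from cell import sense, viewer, job
from h import *
def proj(c,X): return cv2.projectPoints(np.array(X,float).reshape(-1,3),cv2.Rodrigues(c["R"])[0],c["t"],c["intrinsics"],c["distortion"])[0].reshape(-1,2)
s=sense(); e=s["eef_pos"]
for n in ["side","wrist","scene"]:
    c=viewer.camera(n); print(n,"tcp px",proj(c,[e, e+[0,0,.02],[.5045,.3137,.172]]).round(1).tolist())
    P=cloud(c,np.ones((384,512),bool)); im=c["image"].astype(int)
    v,u=np.nonzero(c["z_map"]>0); dark=im[v,u].max(1)-im[v,u].min(1)<25
    k=(np.linalg.norm(P[:,:2]-e[:2],axis=1)<.07)&(P[:,2]>.1)&dark
    Q=P[k]; print(len(Q), np.percentile(Q[:,2],[0,1,5,25,50]) if len(Q) else 0)
    low=Q[Q[:,2]<np.percentile(Q[:,2],8)]; print(low.mean(0),low.min(0),low.max(0))
    cv2.imwrite(f"pics/{n}4.png",c["image"][:,:,::-1])
```

```text
side tcp px [[226.9, 91.5], [226.5, 84.9], [226.0, 79.5]]
2690 [0.10003079 0.10457717 0.11952495 0.16958999 0.30561151]
[0.49987869 0.29043894 0.11535581] [0.4722814  0.28062392 0.10003079] [0.53036837 0.3131139  0.12919277]
wrist tcp px [[257.4, 217.0], [257.2, 231.0], [256.7, 245.2]]
40731 [0.10006091 0.15111908 0.19956324 0.23046157 0.24639419]
[0.51336385 0.31188744 0.18586892] [0.47971442 0.28381834 0.10006091] [0.53583119 0.34514851 0.21457805]
scene tcp px [[380.0, 151.7], [382.4, 146.6], [384.4, 142.3]]
7214 [0.10149427 0.12115302 0.19355521 0.32347799 0.4278383 ]
[0.51279766 0.30720766 0.17312237] [0.47688759 0.27838782 0.10149427] [0.53625167 0.34780924 0.2290745 ]
```

View pics/wrist4.png

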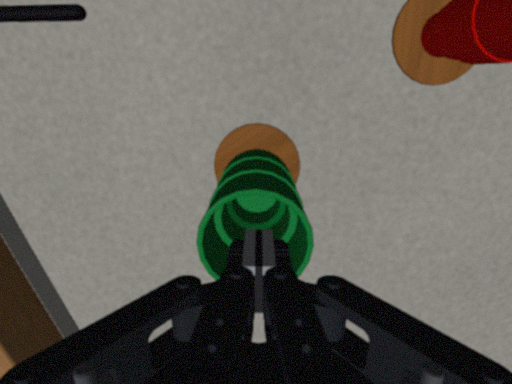

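View pics/scene4.png

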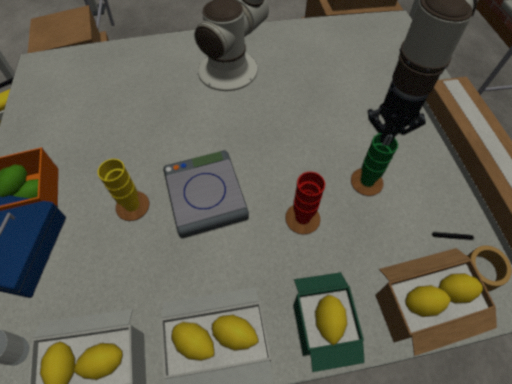

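Run:
```python
from cell import sense, viewer, job
from h import *
for n,us,vs in [("side",[222,225,228],range(60,92,2)),("wrist",[250,257,265],range(222,300,6)),("scene",[384,387,390],range(125,152,2))]:
    c=viewer.camera(n)
    for u in us:
        print(n,u)
        for v in vs:
            z=c["z_map"][v,u]; o,d=ray(c,[(u,v)]); print("  ",v,(o+d[0]*z).round(4) if z>0 else None,c["image"][v,u])
```

```text
side 222
   60 [0.4931 0.2571 0.2663] [52 52 55]
   62 [0.4927 0.2543 0.263 ] [35 35 38]
   64 [0.4922 0.2515 0.2598] [26 26 24]
   66 [0.4927 0.2607 0.2483] [25 24 24]
   68 [0.4931 0.2697 0.2368] [23 21 21]
   70 [0.4938 0.2816 0.2231] [23 22 23]
   72 [0.4948 0.2988 0.2055] [29 29 29]
   74 [0.4946 0.3002 0.1989] [30 31 30]
   76 [0.4943 0.2994 0.1938] [31 31 31]
   78 [0.4943 0.3026 0.1858] [32 33 34]
   80 [0.4946 0.3108 0.174 ] [36 39 37]
   82 [0.4966 0.3412 0.1456] [28 40 28]
   84 [0.4963 0.3409 0.1398] [25 40 27]
   86 [0.4956 0.3365 0.137 ] [33 74 42]
   88 [0.4915 0.2859 0.1693] [26 48 30]
   90 [0.4915 0.2894 0.1608] [26 41 27]
side 225
   60 [0.4994 0.2552 0.2668] [35 35 36]
   62 [0.4991 0.2536 0.2627] [25 25 26]
   64 [0.4985 0.2494 0.2604] [24 23 22]
   66 [0.4988 0.2554 0.2511] [20 19 18]
   68 [0.4994 0.2651 0.2392] [21 21 18]
   70 [0.5005 0.2807 0.2229] [25 24 24]
   72 [0.5019 0.3006 0.2034] [25 24 25]
   74 [0.5015 0.2989 0.1989] [25 25 25]
   76 [0.5016 0.3034 0.19  ] [25 24 24]
   78 [0.5014 0.3033 0.1844] [27 28 28]
   80 [0.5011 0.3038 0.1782] [30 29 30]
  
[... 3491 characters left out ...]
   147 [0.4963 0.3337 0.1394] [20 70 34]
   149 [0.498  0.3349 0.1334] [12 42 21]
   151 [0.5005 0.3355 0.1285] [17 42 20]
scene 390
   125 [0.5196 0.2954 0.2539] [ 7  7 10]
   127 [0.5188 0.2984 0.2459] [6 7 5]
   129 [0.5202 0.2994 0.2409] [12  9 11]
   131 [0.514  0.3068 0.2255] [5 7 5]
   133 [0.5097 0.3127 0.2124] [13 18 16]
   135 [0.5143 0.3113 0.2111] [49 52 54]
   137 [0.5164 0.312  0.2066] [37 39 39]
   139 [0.5162 0.3146 0.1987] [36 37 38]
   141 [0.5145 0.3185 0.1886] [26 31 27]
   143 [0.5144 0.3212 0.1805] [13 21 18]
   145 [0.4959 0.3397 0.1455] [13 32 17]
   147 [0.499  0.3397 0.1416] [10 38 17]
   149 [0.5006 0.3411 0.1354] [19 66 32]
   151 [0.5075 0.3379 0.1371] [19 77 35]
```

All three views put the shut fingertips at about z = 0.176, some 40 mm higher than the TCP reading of 0.136. The fingers just closed above the rim and touched nothing. From here I'll rely on the images for height. I'll open, go down part way and look again.

>>> {"method": "send_rows", "body": {"increments": [0,0,0.5,0,0,0,0,0,0,0,0,0,0,0,0,0,0,0,0,0,0,0,0,0], "gripper": 1}}

```text
t: 5.15
eef_pos: [0.5049, 0.3134, 0.1413]
eef_rot: [64.9, 90.0, -130.2]
contact_force: [0.2, -0.1, -0.4]
finger_gap: 0.0858
```

>>> {"method": "send_rows", "body": {"increments": [0,0,-1,0,0,0,-1,0,0,0,-1,0,0,0,0,0,0,0,0,0]}}

```text
t: 5.78
eef_pos: [0.5051, 0.3135, 0.1115]
eef_rot: [-156.8, 90.0, 8.1]
contact_force: [-0.6, 0.4, 0.3]
finger_gap: 0.0855
```

Run:
```python
from cell import sense, viewer, job
from h import *
s=sense();print(s["t"],s["eef_pos"],s["finger_gap"],s["contact_force"])
for n,k in [("side",(140,20,350,190)),("scene",(330,80,450,200)),("wrist",(0,0,512,384))]:
    c=viewer.camera(n); im=c["image"][k[1]:k[3],k[0]:k[2],::-1]
    f=1 if n=="wrist" else 3
    cv2.imwrite(f"pics/{n}5.png",cv2.resize(im,None,fx=f,fy=f,interpolation=2))
    v,u=np.nonzero(c["z_map"]>0); P=cloud(c,c["z_map"]>0); q=c["image"][v,u].astype(int)
    dark=(q.max(1)-q.min(1)<14)&(q.max(1)<75)
    e=s["eef_pos"]; k=dark&(np.linalg.norm(P[:,:2]-e[:2],axis=1)<.065)&(P[:,2]>.11)
    h,b=np.histogram(P[k][:,2],np.arange(.11,.24,.01)); print(n,list(zip(b.round(2).tolist(),h.tolist())))
    for sg in (1,-1):
        kk=k&((P[:,1]-e[1])*sg>.02); 
        if kk.any(): L=P[kk]; i=np.argsort(L[:,2])[:12]; print(sg,L[i].round(3).tolist())
```

```text
5.775 [0.50514342 0.31350184 0.11149725] 0.08551155745008253 [-0.59061641  0.3917957   0.32422021]
side [(0.11, 39), (0.12, 33), (0.13, 9), (0.14, 44), (0.15, 52), (0.16, 67), (0.17, 43), (0.18, 45), (0.19, 19), (0.2, 7), (0.21, 34), (0.22, 32)]
1 [[0.511, 0.34, 0.141], [0.512, 0.343, 0.143], [0.512, 0.342, 0.146], [0.512, 0.34, 0.151], [0.512, 0.345, 0.153], [0.512, 0.34, 0.154], [0.495, 0.344, 0.156], [0.497, 0.343, 0.156], [0.512, 0.342, 0.158], [0.495, 0.345, 0.158], [0.497, 0.342, 0.16], [0.512, 0.343, 0.161]]
-1 [[0.516, 0.287, 0.11], [0.506, 0.285, 0.111], [0.521, 0.288, 0.112], [0.514, 0.289, 0.112], [0.524, 0.291, 0.112], [0.501, 0.284, 0.112], [0.508, 0.282, 0.112], [0.513, 0.285, 0.112], [0.508, 0.285, 0.113], [0.518, 0.288, 0.113], [0.521, 0.29, 0.113], [0.489, 0.288, 0.114]]
scene [(0.11, 1), (0.12, 0), (0.13, 1), (0.14, 0), (0.15, 3), (0.16, 17), (0.17, 45), (0.18, 51), (0.19, 31), (0.2, 43), (0.21, 149), (0.22, 143)]
1 [[0.51, 0.356, 0.164], [0.514, 0.354, 0.165], [0.525, 0.352, 0.165], [0.508, 0.356, 0.165], [0.526, 0.354, 0.166], [0.523, 0.353, 0.166], [0.515, 0.356,
[... 401 characters left out ...]
rist [(0.11, 2), (0.12, 1), (0.13, 0), (0.14, 5), (0.15, 4), (0.16, 536), (0.17, 1175), (0.18, 1468), (0.19, 1485), (0.2, 1579), (0.21, 6914), (0.22, 6843)]
1 [[0.496, 0.334, 0.12], [0.489, 0.335, 0.153], [0.492, 0.339, 0.161], [0.509, 0.357, 0.162], [0.512, 0.356, 0.162], [0.509, 0.356, 0.162], [0.521, 0.353, 0.162], [0.515, 0.355, 0.163], [0.519, 0.354, 0.163], [0.522, 0.353, 0.163], [0.52, 0.353, 0.163], [0.524, 0.352, 0.163]]
-1 [[0.524, 0.291, 0.143], [0.524, 0.291, 0.149], [0.522, 0.29, 0.149], [0.522, 0.29, 0.161], [0.499, 0.27, 0.161], [0.501, 0.269, 0.162], [0.5, 0.27, 0.162], [0.491, 0.272, 0.162], [0.5, 0.27, 0.162], [0.499, 0.27, 0.162], [0.5, 0.27, 0.163], [0.488, 0.273, 0.163]]
```

View pics/side5.png

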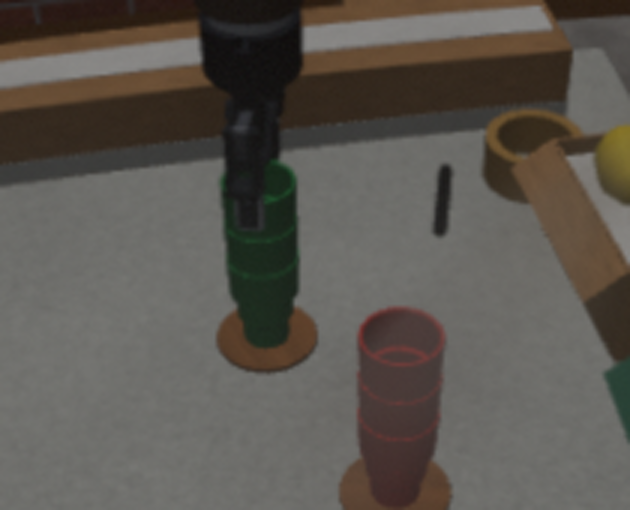

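View pics/scene5.png

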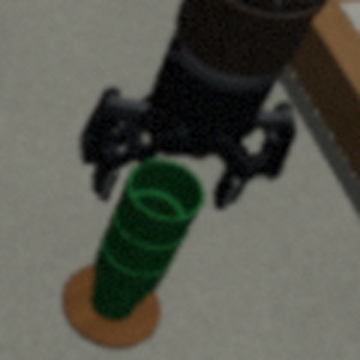

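View pics/wrist5.png

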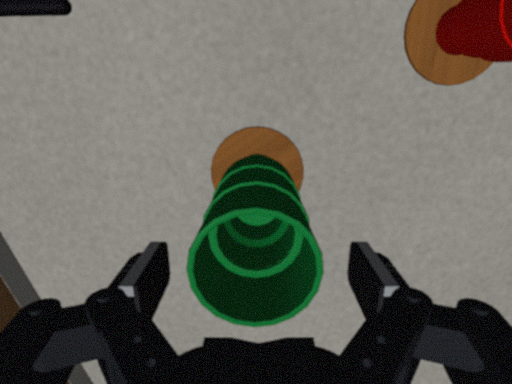

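Open, the tips now stand at about z = 0.162 on both sides of the collar (wrist view: pads at u ≈ 168 and 348, rim at 256). They swing forward by roughly 6 mm as they close on 61 mm, so another 15 mm down should put them at about 0.140, above the lower tub.

>>> {"method": "send_rows", "body": {"increments": [0,0,-0.8,0,0,0,-0.7,0,0,0,0,0,0,0,0,0]}}

```text
t: 6.42
eef_pos: [0.505, 0.3134, 0.0964]
eef_rot: [108.0, 90.0, -87.1]
contact_force: [-0.4, 0.4, -0.6]
finger_gap: 0.0857
```

>>> {"method": "send_rows", "body": {"increments": [0,0,0,0,0,0,0,0,0,0,0,0,0,0,0,0,0,0,0,0], "gripper": -1}}

```text
t: 7.05
eef_pos: [0.5057, 0.3145, 0.0973]
eef_rot: [-120.4, 89.8, 44.5]
contact_force: [0.2, 4.3, 5.1]
finger_gap: 0.0591
```

Run:
```python
from cell import sense, viewer, job
from h import *
s=sense();print(s["t"],s["eef_pos"],s["finger_gap"],s["contact_force"])
for n,k in [("side",(140,20,350,190)),("wrist",(0,0,512,384))]:
    c=viewer.camera(n); im=c["image"][k[1]:k[3],k[0]:k[2],::-1]
    f=1 if n=="wrist" else 3
    cv2.imwrite(f"pics/{n}6.png",cv2.resize(im,None,fx=f,fy=f,interpolation=2))
```

```text
7.05 [0.5056834  0.31447229 0.09730023] 0.05908881699394024 [0.17886917 4.31434699 5.06831728]
```

View pics/side6.png

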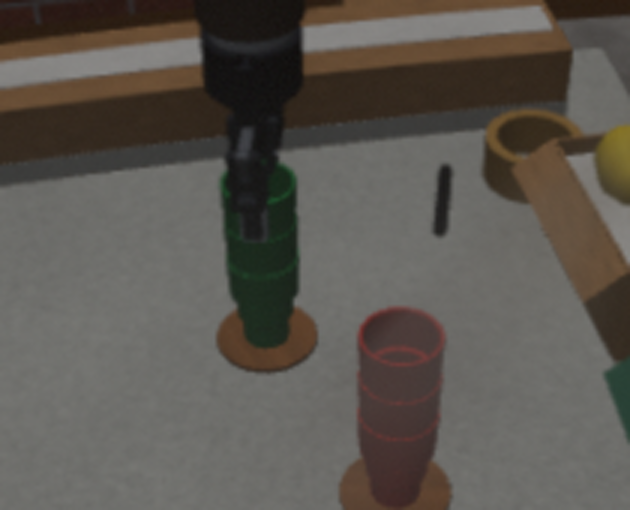

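View pics/wrist6.png

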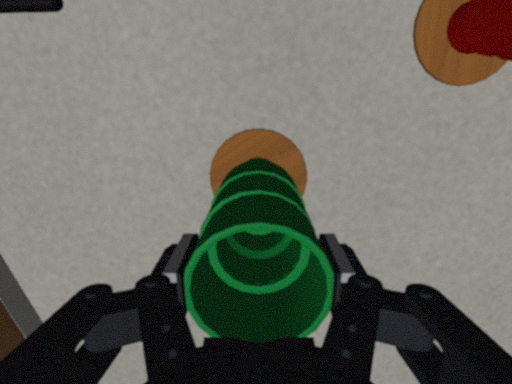

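The gap of 59.1 mm matches the narrow bottom of the collar. The 5 N upward reaction suggests the tips are pressing on the lower tub's rim, since the side view has the tip at the seam (near 255,238 in the crop). I'll open, raise 5 mm and grip again.

>>> {"method": "send_rows", "body": {"increments": [0,0,0,0,0,0,0,0,0,0,0,0,0,0,0.5,0,0,0,0,0], "gripper": 1}}

```text
t: 7.78
eef_pos: [0.5052, 0.3135, 0.1019]
eef_rot: [-129.5, 90.0, 35.4]
contact_force: [0.4, -1.0, 0.5]
finger_gap: 0.0856
```

>>> {"method": "send_rows", "body": {"increments": [0,0,0,0,0,0,0,0,0,0,0,0,0,0,0,0,0,0,0,0], "gripper": -1}}

```text
t: 8.4
eef_pos: [0.5052, 0.3139, 0.1019]
eef_rot: [-119.8, 89.9, 45.1]
contact_force: [-1.6, 2.4, 4.3]
finger_gap: 0.0591
```

Run:
```python
from cell import sense, viewer, job
from h import *
s=sense();print(s["t"],s["eef_pos"],s["finger_gap"],s["contact_force"])
for n,k in [("side",(190,50,270,110))]:
    c=viewer.camera(n); im=c["image"][k[1]:k[3],k[0]:k[2],::-1]
    cv2.imwrite(f"pics/{n}7.png",cv2.resize(im,None,fx=8,fy=8,interpolation=2))
```

```text
8.4 [0.50522034 0.31385408 0.10193895] 0.05914606724392812 [-1.55985061  2.3930193   4.34592842]
```

View pics/side7.png

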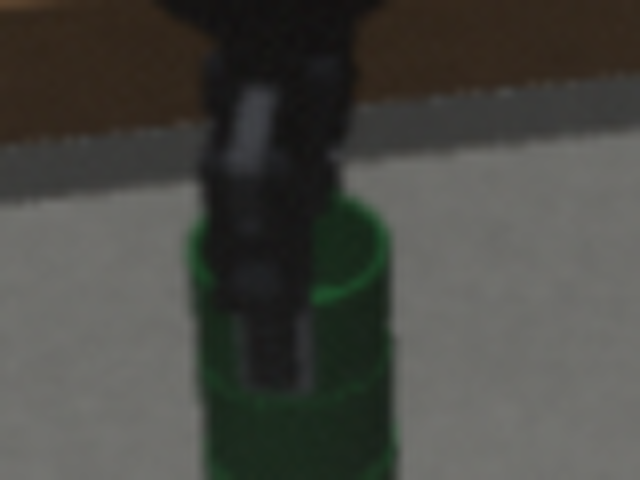

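The tip is now just above the seam, so only the top tub's collar is gripped. I'll pull straight up, slowly.

>>> {"method": "send_rows", "body": {"increments": [0,0,0.3,0,0,0,0.4,0,0,0,0.5,0,0,0,0.5,0,0,0,0.6,0,0,0,0.6,0,0,0,0.6,0,0,0,0.5,0]}}

```text
t: 9.45
eef_pos: [0.505, 0.3129, 0.1424]
eef_rot: [144.4, 90.0, -50.7]
contact_force: [-0.0, -0.1, -1.4]
finger_gap: 0.0589
```

Run:
```python
from cell import sense, viewer, job
from h import *
s=sense();print(s["t"],s["eef_pos"],s["finger_gap"],s["contact_force"])
for n,k in [("side",(160,10,320,150))]:
    c=viewer.camera(n); im=c["image"][k[1]:k[3],k[0]:k[2],::-1]
    cv2.imwrite(f"pics/{n}8.png",cv2.resize(im,None,fx=4,fy=4,interpolation=2))
```

```text
9.45 [0.50498113 0.31290372 0.14235621] 0.058893023673560946 [-0.02811888 -0.11069485 -1.38796719]
```

View pics/side8.png

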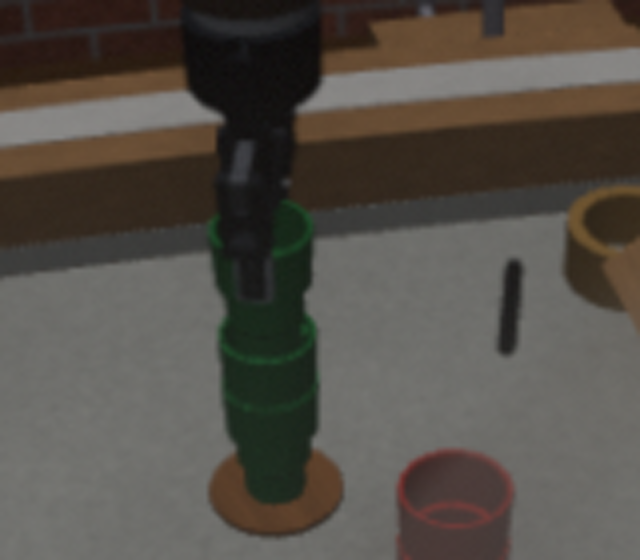

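The tub is sliding up out of the stack, held and upright. I'll continue lifting.

>>> {"method": "send_rows", "body": {"increments": [0,0,0.8,0,0,0,1,0,0,0,1.5,0,0,0,2,0,0,0,2,0,0,0,2,0,0,0,2,0,0,0,1,0]}}

```text
t: 10.5
eef_pos: [0.5053, 0.3136, 0.2666]
eef_rot: [-123.8, 89.8, 41.1]
contact_force: [-0.2, 0.2, -0.9]
finger_gap: 0.0594
```

Run:
```python
from cell import sense, viewer, job
from h import *
s=sense();print(s["t"],s["eef_pos"],s["finger_gap"],s["contact_force"])
for n in ["side","scene"]:
    c=viewer.camera(n); im=c["image"][...,::-1]; cv2.imwrite(f"pics/{n}9.png",im)
    v,u=np.nonzero(c["z_map"]>0); P=cloud(c,c["z_map"]>0); q=c["image"][v,u].astype(int)
    g=(q[:,1]-np.maximum(q[:,0],q[:,2])>8)&(np.linalg.norm(P[:,:2]-s["eef_pos"][:2],axis=1)<.05)&(P[:,2]>.18)
    print(n,g.sum(),np.percentile(P[g][:,2],[0,2,10,50,90,98]),P[g].mean(0))
```

```text
10.5 [0.5053121  0.31364873 0.26658043] 0.05937099579751666 [-0.20669706  0.20572717 -0.87747303]
side 623 [0.24644986 0.24980798 0.25915752 0.30082427 0.33284011 0.33594298] [0.50530988 0.29956324 0.29849591]
scene 1118 [0.25055566 0.25503548 0.26997506 0.31390839 0.33546861 0.33865126] [0.51057834 0.31241468 0.30931298]
```

View pics/side9.png

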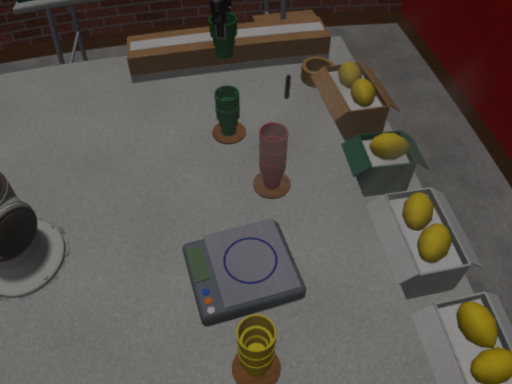

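View pics/scene9.png

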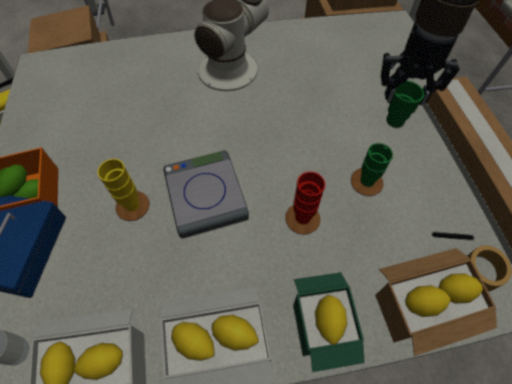

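The tub is free. Its underside is at about 0.247, which clears the red rim at 0.172, and only the fixed lower tubs are left in the green stack. I'll carry it over to the scale.

>>> {"method": "send_rows", "body": {"increments": [0,-1,0,0,-0.1,-2,0,0,-0.1,-3,0,0,-0.1,-4,0,0,-0.2,-4,0,0,-0.2,-4,0,0,-0.2,-4,0,0,-0.2,-4,0,0]}}

```text
t: 11.6
eef_pos: [0.4928, 0.0508, 0.2641]
eef_rot: [43.3, 89.9, -151.9]
contact_force: [1.1, 0.2, -1.0]
finger_gap: 0.0591
```

>>> {"method": "send_rows", "body": {"increments": [-0.1,-4,0,0,0,-4,0,0,0,-3.5,0,0,0,-3,0,0,0,-1.6,0,0,0,-1,0,0,0,0,0,0,0,0,0,0]}}

```text
t: 12.6
eef_pos: [0.493, -0.1171, 0.2643]
eef_rot: [-50.1, 90.0, 114.9]
contact_force: [0.0, 0.1, -1.8]
finger_gap: 0.0592
```

>>> {"method": "send_rows", "body": {"increments": [0,0,-2,0,0,0,-3,0,0,0,-3,0,0,0,-3,0,0,0,-2,0,0,0,-1,0,0,0,0,0,0,0,0,0]}}

```text
t: 13.6
eef_pos: [0.4938, -0.1175, 0.1254]
eef_rot: [-169.8, 89.9, -4.9]
contact_force: [0.2, -0.2, -1.2]
finger_gap: 0.0591
```

```bash
cat > chk.py <<'E'
from cell import sense, viewer, job
from h import *
import sys
t=sys.argv[1]; s=sense();e=s["eef_pos"];print(s["t"],e,s["finger_gap"],s["contact_force"])
for n,k in [("side",(160,130,330,340)),("scene",(120,60,300,250))]:
    c=viewer.camera(n); im=c["image"][k[1]:k[3],k[0]:k[2],::-1]; cv2.imwrite(f"pics/{n}{t}.png",cv2.resize(im,None,fx=2.8,fy=2.8,interpolation=2))
    v,u=np.nonzero(c["z_map"]>0); P=cloud(c,c["z_map"]>0); q=c["image"][v,u].astype(int)
    g=(q[:,1]-np.maximum(q[:,0],q[:,2])>10)&(np.linalg.norm(P[:,:2]-[.493,-.1176],axis=1)<.06)&(P[:,2]>.062)
    G=P[g]; top=np.percentile(G[:,2],97); r=G[G[:,2]>top-.008]
    print(n,g.sum(),np.percentile(G[:,2],[0,1,3,50,97,99]),"rim",circ(r[:,:2]),"mid",(G[:,:2].min(0)+G[:,:2].max(0))/2)
    f=G[G[:,2]<G[:,2].min()+.02]; print("  foot pts",len(f),f.min(0),f.max(0))
E
python3 chk.py a
```

```text
13.6 [ 0.49381076 -0.11749354  0.12539766] 0.05909820249955254 [ 0.15097357 -0.23454078 -1.2359309 ]
side 363 [0.11053026 0.11262709 0.11598888 0.17400758 0.19584874 0.21085715] rim (array([ 0.49183693, -0.12003237]), np.float64(0.02910567540735791)) mid [ 0.49230987 -0.12449196]
  foot pts 43 [ 0.47479377 -0.13864034  0.11053026] [ 0.49767846 -0.12934962  0.12608339]
scene 718 [0.109698   0.1156642  0.12105988 0.1689435  0.19772063 0.2267049 ] rim (array([ 0.49442483, -0.11732252]), np.float64(0.02925678664121201)) mid [ 0.49552058 -0.11115665]
  foot pts 44 [ 0.50066249 -0.1306643   0.109698  ] [ 0.51470898 -0.09963577  0.1277951 ]
```

View pics/sidea.png

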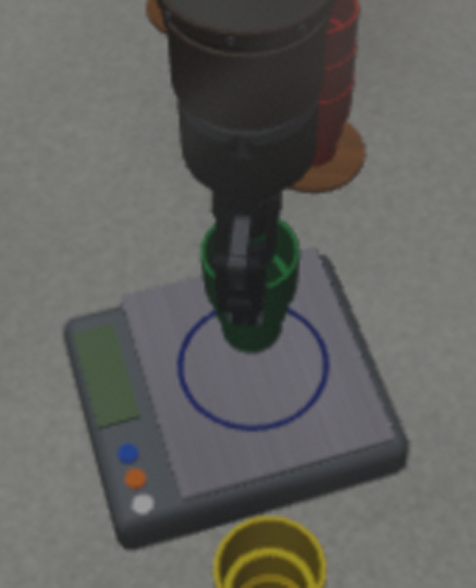

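View pics/scenea.png

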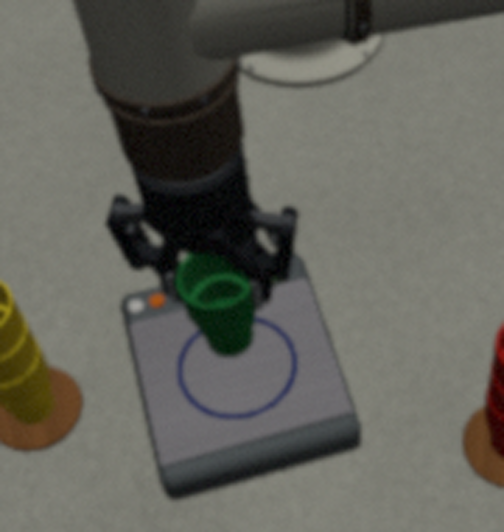

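The tub is upright over the ring and centred within 3 mm in both views, with its underside at about 0.108, so 48 mm to go. I'll lower 4 cm, then feel for the pan.

>>> {"method": "send_rows", "body": {"increments": [0,0,-1.2,0,0,0,-1.2,0,0,0,-1,0,0,0,-0.6,0,0,0,0,0,0,0,0,0]}}

```text
t: 14.45
eef_pos: [0.4933, -0.1177, 0.0846]
eef_rot: [-174.4, 90.0, -9.6]
contact_force: [-0.5, -1.1, -1.6]
finger_gap: 0.0591
```

>>> {"method": "send_rows", "body": {"increments": [0,0,-0.2,0,0,0,-0.2,0,0,0,0,0]}}

```text
t: 14.82
eef_pos: [0.4928, -0.1176, 0.0803]
eef_rot: [13.2, 90.0, 178.1]
contact_force: [-0.1, -0.5, -0.1]
finger_gap: 0.0591
```

```bash
python3 chk.py b
```

```text
14.825 [ 0.49280904 -0.1176381   0.08029239] 0.059119549787645324 [-0.07481946 -0.52260222 -0.0712147 ]
side 315 [0.06627053 0.0693203  0.0712006  0.12931147 0.15052293 0.15213882] rim (array([ 0.49091273, -0.11916385]), np.float64(0.029014223851072614)) mid [ 0.49108195 -0.12174087]
  foot pts 39 [ 0.47361551 -0.14125854  0.06627053] [ 0.50140903 -0.12742885  0.08586497]
scene 633 [0.0680086  0.07243844 0.07528666 0.12220731 0.1730124  0.19484193] rim (array([ 0.4792749 , -0.09661977]), np.float64(0.03702587709555308)) mid [ 0.49451052 -0.11120411]
  foot pts 51 [ 0.47177066 -0.13189013  0.0680086 ] [ 0.51615951 -0.09968794  0.08779739]
```

View pics/sideb.png

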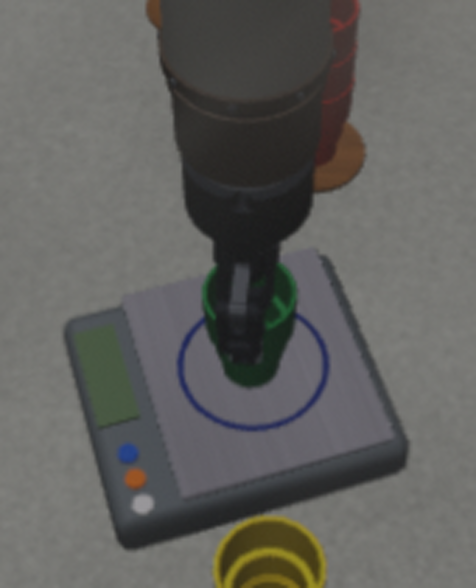

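>>> {"method": "send_rows", "body": {"increments": [0,0,-0.1,0,0,0,0,0]}}

```text
t: 15.18
eef_pos: [0.4932, -0.1177, 0.0799]
eef_rot: [-179.5, 90.0, -14.6]
contact_force: [-1.0, 0.8, 2.0]
finger_gap: 0.0591
```

>>> {"method": "send_rows", "body": {"increments": [0,0,-0.1,0,0,0,0,0]}}

```text
t: 15.42
eef_pos: [0.4936, -0.1177, 0.0799]
eef_rot: [175.6, 89.9, -19.5]
contact_force: [-1.9, 1.2, 8.4]
finger_gap: 0.0588
```

>>> {"method": "send_rows", "body": {"increments": [0,0,-0.1,0,0,0,0,0]}}

```text
t: 15.68
eef_pos: [0.4939, -0.1178, 0.0798]
eef_rot: [174.4, 89.9, -20.6]
contact_force: [-4.4, 1.5, 13.3]
finger_gap: 0.0588
```

The pan is reached: the position stalls and the force rises to 13 N. I'll relieve the press, then open.

>>> {"method": "send_rows", "body": {"increments": [0,0,0.2,0,0,0,0,0,0,0,0,0]}}

```text
t: 16.05
eef_pos: [0.4934, -0.1176, 0.0799]
eef_rot: [-178.7, 90.0, -13.8]
contact_force: [-0.9, 1.4, 5.5]
finger_gap: 0.0592
```

>>> {"method": "send_rows", "body": {"increments": [0,0,0,0,0,0,0,0,0,0,0,0,0,0,0,0,0,0,0,0,0,0,0,0], "gripper": 1}}

```text
t: 16.8
eef_pos: [0.4929, -0.1176, 0.0794]
eef_rot: [29.2, 90.0, -165.9]
contact_force: [-0.9, 0.9, 1.0]
finger_gap: 0.0853
```

```bash
python3 chk.py c
python3 - <<'E'
from cell import viewer; import cv2
cv2.imwrite("pics/wc.png",viewer.camera("wrist")["image"][...,::-1])
E
```

```text
16.8 [ 0.49291829 -0.11764204  0.07940129] 0.08528437191543088 [-0.87171893  0.91189995  0.97464148]
side 290 [0.06701639 0.07005104 0.07128439 0.13454435 0.15083715 0.19053565] rim (array([ 0.4911798, -0.12268  ]), np.float64(0.02938959288580357)) mid [ 0.49218643 -0.13408834]
  foot pts 23 [ 0.47856417 -0.13876844  0.06701639] [ 0.50738164 -0.09787606  0.08688114]
scene 659 [0.06791629 0.07043258 0.07625328 0.12276222 0.15149005 0.19165381] rim (array([ 0.49533187, -0.11774725]), np.float64(0.02812088227866568)) mid [ 0.49567448 -0.11792634]
  foot pts 58 [ 0.47225931 -0.13300804  0.06791629] [ 0.51572465 -0.10015326  0.08788476]
```

View pics/sidec.png

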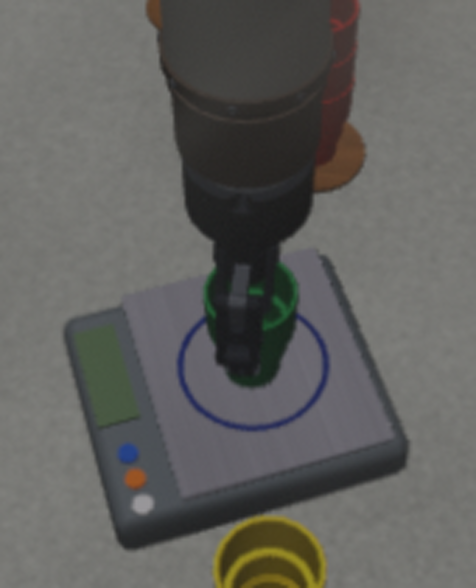

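View pics/wc.png

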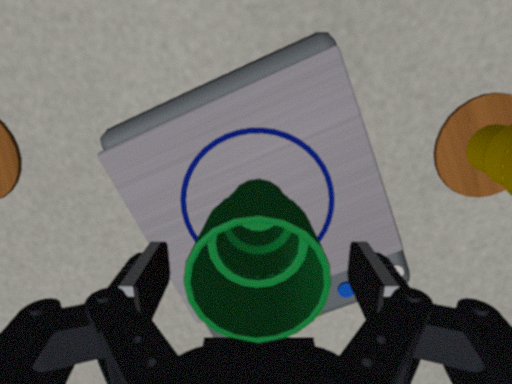

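The tub is released and standing upright, with its rim at (258,275) in the wrist view and clear gaps to both pads. I'll withdraw straight up.

>>> {"method": "send_rows", "body": {"increments": [0,0,0.5,0,0,0,1,0,0,0,2,0,0,0,3,0,0,0,4,0,0,0,4,0,0,0,3,0,0,0,1,0]}}

```text
t: 17.95
eef_pos: [0.4938, -0.1177, 0.2671]
eef_rot: [-163.4, 89.7, 1.5]
contact_force: [-0.6, -0.0, -0.5]
finger_gap: 0.0848
```

>>> {"method": "send_rows", "body": {"increments": [-2,2,1,0,-3,4,1,0,-3,4,0,0,-2,4,0,0,0,2,0,0,0,0,0,0,0,0,0,0,0,0,0,0]}}

```text
t: 18.95
eef_pos: [0.3929, 0.0417, 0.2841]
eef_rot: [43.6, 89.9, -151.6]
contact_force: [0.1, 0.8, -0.3]
finger_gap: 0.0852
```

```bash
python3 chk.py d
python3 - <<'E'
import pickle; from h import *
from cell import viewer
for n,k in [("scene",(280,160,335,240)),("side",(250,115,300,200)),("scene",(90,150,155,222)),("side",(225,305,290,384))]:
    c=viewer.camera(n); w=np.zeros((384,512),bool); w[k[1]:k[3],k[0]:k[2]]=1
    P=cloud(c,w); t=P[(P[:,2]>0.162)&(P[:,2]<0.18)]
    print(n,len(t),circ(t[:,:2]))
E
```

```text
18.95 [0.39292453 0.04168737 0.28407274] 0.08521970380200042 [ 0.05475955  0.75583493 -0.29159661]
side 908 [0.0664966  0.07224979 0.07944251 0.12423566 0.150102   0.15124797] rim (array([ 0.49170608, -0.11879127]), np.float64(0.028904797267498766)) mid [ 0.49174412 -0.11857048]
  foot pts 63 [ 0.47706396 -0.14080819  0.0664966 ] [ 0.50532036 -0.09600416  0.08648153]
scene 733 [0.06648278 0.07006778 0.07562888 0.12593374 0.15060876 0.15163386] rim (array([ 0.49488332, -0.11848735]), np.float64(0.028893571996688204)) mid [ 0.49479707 -0.11836166]
  foot pts 49 [ 0.47276272 -0.13076485  0.06648278] [ 0.51504887 -0.10013595  0.08617158]
scene 240 (array([0.58441547, 0.11554222]), np.float64(0.02896387750114629))
side 257 (array([0.5812724, 0.1155444]), np.float64(0.02907015414400005))
scene 255 (array([ 0.47401523, -0.31243368]), np.float64(0.02900755851983809))
side 434 (array([ 0.47123254, -0.31375986]), np.float64(0.02904514186999311))
```

View pics/sided.png

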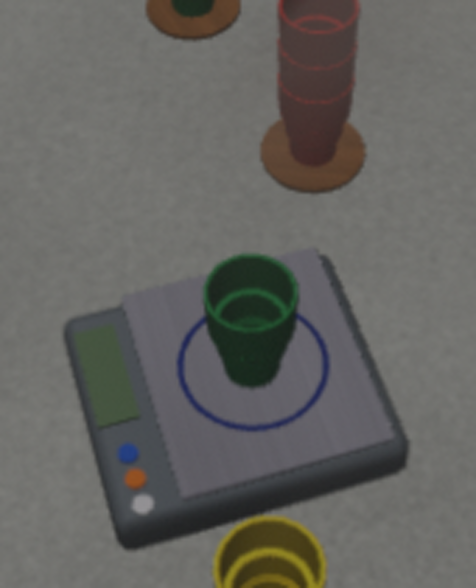

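View pics/scened.png

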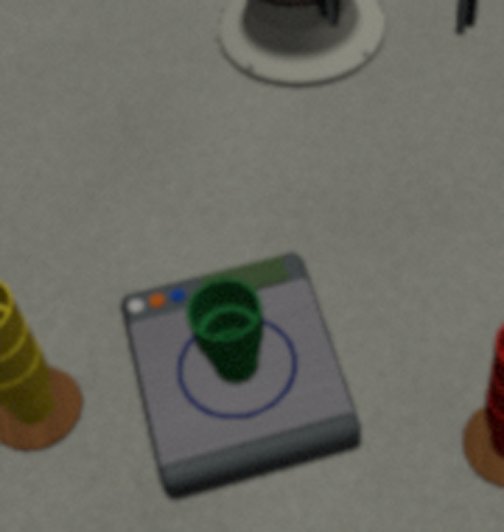

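The tub stands on the pan inside the ring, about 1 mm off centre, and the red and yellow tubs have not moved.

```bash
python3 -c "
from cell import job,sense
print(sense()['qvel'].round(2)); print(job.sign_off())"
```

```text
[ 0.24 -0.11  0.02 -0.04 -0.07  0.01]
the job is handed in; nothing more can be done
None
```

I pulled the green tub straight up out of its stack, carried it upright above the other tubs, and set it on the scale pan. I pressed it down until contact (13 N) before letting go, then withdrew clear. The job was handed in after about 19 s of the 38 s; the hand-in gives no verdict.

**Last checks**
- **Green tub:** it stands upright. Its axis is 1–2 mm from the ring's centre in both the scene and side views, and its rim is at about 0.151 m, which fits its underside resting on the pan.
- **Red and yellow tubs:** both are within 1 mm of their starting positions.
- **Robot:** the gripper is well away and touching nothing.

**What failed or disagreed**
- **TCP height:** the reading was about 40 mm lower than the fingertips seen in all three cameras. My first close, set by that reading, shut just above the rim without touching anything, so I took heights from the images after that.
- **Second grip:** the reaction force suggested the tips were pressing on the lower tub's rim at the seam. I opened, raised 5 mm and gripped again before pulling. The gap still read 59.1 mm and the reaction about 4 N, so I relied on the picture showing the tip above the seam.

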